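# Lock the shelf, then hold the specimen plate out over the lamp

### The arm

A 6-joint arm with a two-finger parallel gripper is mounted at the origin on the work surface. World frame = base frame: x ahead of the robot, y to its left, z up, the work surface at z = 0. Lengths are in mm, angles in rad, forces in N, time in s.
With the tool pointing down it reaches from about 300 to 775 mm from the base axis. Payload 14.6 kg.
Tool frame: the origin (TCP) lies between the finger pads; the fingertips stand 19 mm ahead of it and the grasp point (between the pads) is the TCP; z points along the fingers, x is the direction in which the jaws open and shut, and the axes are right-handed (so a half turn about z gives the same grasp; the last joint's range is limited). The gripper opens to 94 mm and grips with 3 to 60 N. Pads are 16 mm wide; open, the fingers measure 119 mm over their backs; the gripper's body (75 mm by 177 mm) begins 78 mm behind the grasp point.
Start: joints at [-1.176, 0.3, 1.521, -0, 1.321, -0.067], TCP at [245.05, -492.382, 195.746] pointing down, gripper open.
Joint ranges: [-3.03, 3.03], [-0.79, 2.21], [0.23, 2.52], [-1.04, 4.18], [0, 3.07], [-2.55, 2.55]. Speed limits (rad/s): [2.22, 2.22, 2.57, 3.14, 3.14, 3.14].

### API

Orientations are given as a 3x3 rotation matrix whose columns are the frame's x, y, z axes.
In Python, from station import get_obs, capture, calibration, env gives the robot as it stands.
- The arm moves only by the tool drive_tool, never from a script. Its argument "series" is a list of rows, each a list of 6 numbers: the shift along the tool's x, y, z as a fraction of full scale, then the turn, a rotation vector about the tool's x, y, z as a fraction of full scale. In form: [[tx, ty, tz, ax, ay, az], ...]. A call has 1 to 5 rows; each row shifts and turns the pose as measured when the row begins, along the tool's axes as they then stand; what a row does not reach is not made up. Full scale, the value 1, is 150 mm for a shift and 180 degrees for a turn. A row lasts 1/10 s, in which the tool goes at most 50 mm and 8.59 degrees, less where a joint would pass 70% of its speed; a pose out of reach is approached as far as the arm can. A call with a number of a shift or a turn outside -1 to 1 is refused whole. A call with a gripper value outside its range is refused whole. "hand" is the gripper command: -1 is fully open, 1 is shut, values between are in proportion, set as the call begins (left out, the last holds). The fingers move at their own pace and stop on an object; "force" is the grip in N (left out, the last holds). Time passes only in rows, so rows that do not move let the fingers close. It gives the time, the measured TCP pose, the force and the opening at its end, in the units of the state.
- get_obs(): the state, without advancing time (a new reading comes with each control period).
- capture(name): name is "side" or "top"; returns the picture (400x640x3 uint8, red, green, blue); there is no depth.
- calibration(name): a dict with "mtx" (3x3 intrinsics, pixels), "origin" and "orientation" of the camera in the world. Camera axes: x right, y up, looking along -z (the intrinsics and any distortion apply to the point x, -y, -z); pixel columns grow to the right and rows downward; lengths in mm; the calibration is good to about 2 mm. A picture is of the moment at which its call begins. calibration takes no time and is no camera call.
- env.hand_in(): hands the job in, once; it reports no verdict.
The state is a dict: "time_s": time; "joints": joint angles; "qd": joint speeds; "effort": joint torques, N m; "eef_pos": TCP position; "tool_rot": TCP orientation; "contact_force": force on the tool from outside, world axes, zero at the start; "wrist_torque": the same for the moment, N m; "grip_width": finger opening in mm.
Only numpy, scipy, OpenCV 4.12 (cv2) and the standard library are available. Lean on these libraries where they do the work, as an engineer would, in place of code of your own. Each camera call takes 0.05 s, during which the arm holds its last target. There are 200 camera calls.

### The job

Turn the clamp collar of the shelf stand clockwise until its peg stands in line with the lock mark. Only then slide the specimen plate out along the shelf towards the lamp, never lifting it or letting it tip, until its front end is level with the index pin, the plate square to the shelf and its window over the lamp. The plate is nose-heavy and would fall from there, so finish while still holding its tail with the fingers, the plate lying level on the shelf and clear of the lamp; leave the other things on the bench where they are.

Things in the scene. Friction and masses are not known exactly. Their poses are not given: they have to be found in the camera images.
- stand: Fixed shelf stand. Origin on the bench under the shelf's centre, z up, y along the shelf towards the lamp (the slide direction, within 0.3 rad of world +y). Black rimless shelf 230 mm long (y), 130 mm wide (x), its top 80 mm above the bench. The column with the clamp collar stands past the shelf's other end, at y = -200 mm.
- shelf_edge (a point): Middle of the shelf's outer edge, the one facing the lamp, at the shelf's top (stand frame x 0, y 115, z 80 mm). Axes as the stand's.
- collar (a joint): Angle of the clamp collar, rad; grows as it turns clockwise seen from above. It starts at 0 to 0.5; at 1.2 the peg is in line with the lock mark (locked); the stops are at 0 and 1.55, so it can be turned past the mark. It stays where it is left; about 2.5 N at the peg turns it.
- lock_axis (a point): Point on the collar's upright axis at the flat top of the aluminium collar, 70 mm above the bench (collar 64 mm across, nothing above its top but the peg).
- lock_peg (a point): Half-way up the collar's upright steel peg: round, 12 mm across, 40 mm tall, from 70 to 110 mm above the bench, 48 mm from the collar's axis. The peg turns with the collar.
- lock_mark (a point): Top of the lock mark: a small fixed post with a white ridge 30 mm long, pointing at the axis, beside the collar, 64 mm high, 82 mm from the collar's axis in the stand's -x direction (towards the robot).
- lamp: Fixed round black lamp base, 84 mm across at the foot, 44 mm tall, glass on top; origin on the bench under its centre, on the shelf's centre line (stand frame x 0, y from 210 to 240 mm), axes parallel to the stand's.
- index_pin (a point): Top of the index pin, a flat upright blade (white, 30 mm wide in x, 4 mm thick, top 105 mm above the bench) on the lamp's foot, beside the plate's path: 70 mm from the lamp's centre in the lamp's x, 45 mm in its y. The plate's front end belongs level with it: same y in the stand frame.
- plate: Loose aluminium specimen plate, 0.3 to 0.6 kg, 90 (x) x 260 (y) x 8 mm, on the shelf. Origin: centre of its underside; y towards its front (lamp) end. Square window 46 mm wide, 82 mm in front of the centre, steel clips 8 mm tall beside it. Centre of mass 5 to 15 mm in front of the centre: unheld, it tips once that passes the shelf's edge, as it does in the final place.
- plate_center (a point): Centre of the plate, half-way through its 8 mm thickness; axes as the plate's (y towards the front end).
- plate_rib (a point): Centre of the plate's grip rib: an upright black bar on its top, 12 mm thick (x), 50 mm long (y), 36 mm tall, from 8 to 44 mm above the plate's underside; 95 mm behind the plate's centre.
- plate_front (a point): Middle of the plate's front end, 130 mm in front of its centre, half-way through the thickness.
- oil_mid (a point): Bystander, loose: small amber glass bottle with a black cap, 30 mm across, 70 mm tall; the point is its centre. Leave it alone.
- objective_mid (a point): Bystander, loose: steel microscope objective standing on end, 28 mm across, 46 mm tall; the point is its centre. Leave it alone.
- slidebox_mid (a point): Bystander, loose: grey closed slide box, 90 x 170 x 30 mm; the point is its centre. Leave it alone.
- dish_mid (a point): Bystander, loose: flat round clear culture dish, 90 mm across, 15 mm tall; the point is its centre. Leave it alone.
- beaker_mid (a point): Bystander, loose: clear open beaker, 68 mm across, 85 mm tall; the point is its centre. Leave it alone.
- capjar_mid (a point): Bystander, loose: white jar with a grey cap, 56 mm across, 60 mm tall; the point is its centre. Leave it alone.
- driver_grip (a point): Bystander, loose: screwdriver 160 mm long lying on the bench; the point is the middle of its handle. Leave it alone.
There are look-alikes about, which are no part of the job. What is shaped like the lamp but red is not meant.

How it is judged (in metres and radians):
On the way:
1. the collar is turned to its lock mark before the plate is slid (value of joint collar between 1.08 and 1.32 rad and distance of plate_center from where it was at the start of the episode below 0.015 m), for 0.2 s.
At the end, for the whole second after the job is handed in: Collar within 0.12 rad of its mark; plate front level with the pin within 6 mm, within 12 mm of the lamp's centre line, square within 0.09 rad, level within 0.05 rad, on the shelf (raised under 5 mm), at rest, held by the fingers with over 1 N, not touching lamp or pin (value of joint collar between 1.08 and 1.32 rad and y of plate_front in the frame of index_pin between -0.006 and 0.006 m and x of plate_front in the frame of lamp between -0.012 and 0.012 m and z of plate_center in the frame of shelf_edge between 0 and 0.009 m and angle between the y axis of plate_center and the y axis of stand, either way round below 0.09 rad and angle between plate_center's own z axis and vertical below 0.05 rad and contact force between the fingers and plate above 1 N and contact force between plate and stand above 0.3 N and contact force between plate and lamp below 0.1 N and linear speed of plate below 0.02 m/s); the arm keeps its last pose, push and grip.
It fails at once if the plate tips (over 0.2 rad) (angle between plate_center's own z axis and vertical above 0.2 rad).
It fails at once if the plate is lifted more than 20 mm off the shelf (z of plate_center in the frame of shelf_edge above 0.024 m).
It fails at once if a bystander is moved by more than 30 mm (distance of any of oil_mid, objective_mid, slidebox_mid, dish_mid, beaker_mid, capjar_mid, driver_grip from where it was at the start of the episode above 0.03 m).
It also fails if it takes over 51 s, if anything falls off the work surface, if the arm or the gripper's body presses on something with over 40 N, if the wrist force passes 120 N, or if a joint passes its speed limit or range.

## Working session

There is one attempt and no reset: what is moved stays moved. The work goes in short steps, Python scripts to look and compute and a tool call to move; the robot and the scene stay as the last step left them, time stands still between calls to the robot, and variables do not carry over. Pictures are saved under pics/ and viewed, about 8 in all and at most 12, crops included, and the job is handed in when it is done.

Besides the shell and the picture viewer there is one more tool, called after "Call:" in YAML: its name, and indented under it one key for each argument. drive_tool: Moves the arm, as the interface text tells. Its arguments: {"type":"object","properties":{"series":{"type":"array","items":{"type":"array","items":{"type":"number","minimum":-1,"maximum":1}}},"hand":{"type":"number"},"force":{"type":"number"}},"required":["series"]}

```bash
mkdir -p pics
python3 - <<'E'
from station import *
import cv2, numpy as np
for n in("top","side"):
    im=capture(n); cv2.imwrite(f"pics/{n}0.png",im[:,:,::-1]); c=calibration(n)
    print(n,np.round(c["mtx"],1).tolist(),np.round(c["origin"],1),np.round(c["orientation"],3).tolist(),[k for k in c])
o=get_obs();print(o["time_s"],o["eef_pos"],np.round(o["tool_rot"],3).tolist(),o["contact_force"],o["grip_width"])
E
```

```text
top [[393.8, 0.0, 324.0], [0.0, 393.8, 195.5], [0.0, 0.0, 1.0]] [ 513.5  135.7 1121.8] [[-0.029, 0.998, -0.046], [-0.999, -0.028, 0.015], [0.013, 0.047, 0.999]] ['mtx', 'origin', 'orientation']
side [[386.6, 0.0, 322.6], [0.0, 386.6, 199.0], [0.0, 0.0, 1.0]] [486.3 860.7 826.6] [[-0.996, 0.055, -0.066], [-0.085, -0.71, 0.699], [-0.009, 0.702, 0.712]] ['mtx', 'origin', 'orientation']
0.1 [ 244.93976053 -492.16200319  195.25587995] [[0.446, -0.895, -0.0], [-0.895, -0.446, 0.001], [-0.001, -0.0, -1.0]] [ 1.15418824 -0.4399071  -0.56719131] 93.98564244633425
```

View pics/top0.png

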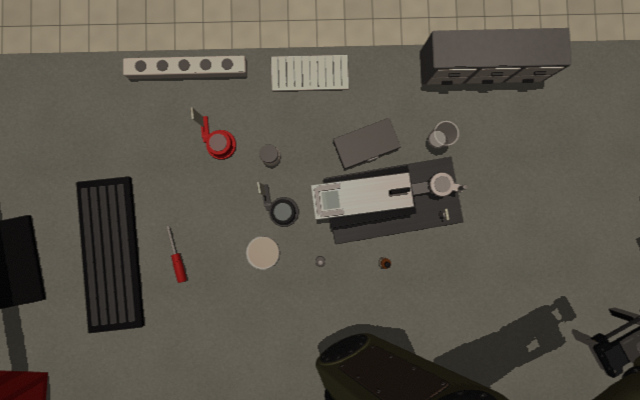

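View pics/side0.png

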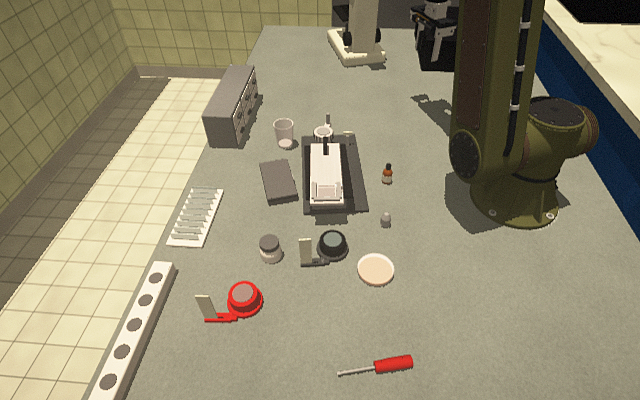

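Run:
```python
import cv2, numpy as np
t=cv2.imread("pics/top0.png");s=cv2.imread("pics/side0.png")
f=lambda a:np.clip((a/255.)**0.6*255,0,255).astype('uint8')
a=cv2.resize(f(t[145:255,240:480]),None,fx=3.3,fy=3.3,interpolation=cv2.INTER_CUBIC)
cv2.imwrite("pics/topz.png",a)
cv2.imwrite("pics/sidez.png",cv2.resize(f(s[105:275,240:410]),None,fx=3.5,fy=3.5,interpolation=cv2.INTER_CUBIC))
```

```text
(no output)
```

View pics/topz.png

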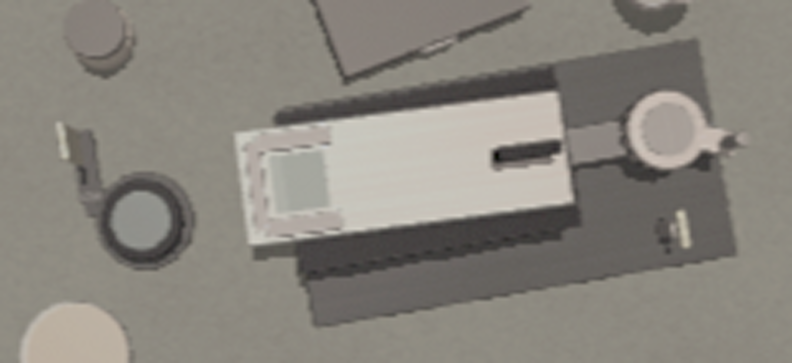

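View pics/sidez.png

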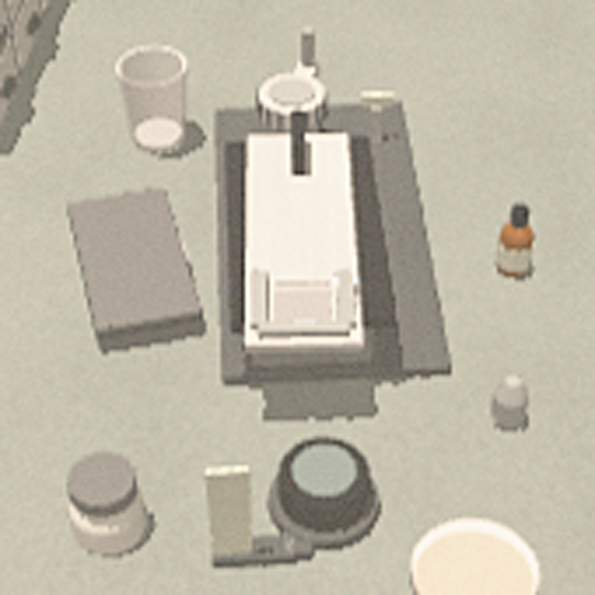

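```bash
cat > h.py <<'E'
import numpy as np, cv2
from station import calibration
C={n:calibration(n) for n in("top","side")}
def ray(n,uv):
    c=C[n];K=c["mtx"];d=np.array([(uv[0]-K[0][2])/K[0][0],-(uv[1]-K[1][2])/K[1][1],-1.])
    return np.array(c["origin"]),np.array(c["orientation"])@d
def onz(n,uv,z):
    o,d=ray(n,uv);return o+d*(z-o[2])/d[2]
def proj(n,p):
    c=C[n];q=np.array(c["orientation"]).T@(np.array(p)-c["origin"]);K=c["mtx"]
    return np.array([K[0][2]+K[0][0]*q[0]/-q[2],K[1][2]-K[1][1]*q[1]/-q[2]])
def tri(a,b):
    o1,d1=ray("top",a);o2,d2=ray("side",b)
    s=np.linalg.lstsq(np.c_[d1,-d2],o2-o1,rcond=None)[0];p,q=o1+d1*s[0],o2+d2*s[1]
    return (p+q)/2,np.linalg.norm(p-q)
E
python3 - <<'E'
from h import *
np.set_printoptions(precision=1,suppress=True)
T=lambda u,v:(240+(u+.5)/3.3-.5,145+(v+.5)/3.3-.5)
S=lambda u,v:(240+(u+.5)/3.5-.5,105+(v+.5)/3.5-.5)
cor=np.array([onz("top",T(*p),88)[:2] for p in[(235,131),(250,244),(575,205),(558,93)]])
print("plate",cor,cor.mean(0),[np.linalg.norm(cor[i]-cor[i-1]) for i in range(4)])
ax=(cor[0]+cor[1]-cor[2]-cor[3])/2;ax/=np.linalg.norm(ax);print("yaxis",ax,"ang from +y",np.arctan2(-ax[0],ax[1]))
corS=np.array([onz("side",S(*p),88)[:2] for p in[(247,346),(362,346),(351,135),(247,136)]]);print("plateS",corS,corS.mean(0))
axS=(corS[0]+corS[1]-corS[2]-corS[3])/2;print("angS",np.arctan2(-axS[0],axS[1]))
lamp=onz("top",T(141,220),44);pin=onz("top",T(63,141),105);col=onz("top",T(667,130),70);peg=onz("top",T(735,140),110);mark=onz("top",T(684,229),64)
print("lamp",lamp,"pin",pin,"col",col,"peg",peg,"mark",mark)
print("side lamp",onz("side",S(323,471),44),"pin",onz("side",S(228,469),105),"col",onz("side",S(292,92),70),"peg",onz("side",S(307,33),110),"mark",onz("side",S(378,97),64))
for a in("lamp-col",):
    d=(lamp-col)[:2];print("lamp-col",np.linalg.norm(d),np.arctan2(-d[0],d[1]))
print("peg-col",np.linalg.norm((peg-col)[:2]),"mark",np.linalg.norm((mark-col)[:2]),(mark-col),(pin-lamp))
for n,u,v in(("rib",((492,560),(153,148)),None),): print("rib top",onz("top",T(495,155),124),onz("top",T(560,147),124))
print("bystand oil",onz("top",(384,263),35),"beaker",onz("top",(444,134),42),"box",onz("top",(366,143),30),"obj",onz("top",(320,261),23))
# base plate corners
E
```

```text
plate [[ 592.   154.1]
 [ 501.8  144.7]
 [ 525.3 -115.3]
 [ 615.3 -105.2]] [558.6  19.6] [np.float64(260.37043509205614), np.float64(90.73318622456962), np.float64(261.04504957931726), np.float64(90.56858570530429)]
yaxis [-0.1  1. ] ang from +y 0.08965946872094985
plateS [[ 586.6  154.4]
 [ 499.7  147.7]
 [ 522.1 -113.2]
 [ 614.7 -104.9]] [555.8  21. ]
angS 0.0969953227049184
lamp [523.8 234.7  44. ] pin [586.7 288.5 105. ] col [ 584.3 -197.2   70. ] peg [ 572.3 -237.7  110. ] mark [ 503.4 -209.6   64. ]
side lamp [522.9 235.2  44. ] pin [584.6 287.3 105. ] col [ 582.6 -199.7   70. ] peg [ 571.3 -239.6  110. ] mark [ 500.9 -206.    64. ]
lamp-col 436.1475172407416 0.13932925557374162
peg-col 42.25744470344336 mark 81.88889133293638 [-81.  -12.3  -6. ] [62.9 53.8 61. ]
rib top [565.1 -46.2 124. ] [569.9 -96.7 124. ]
bystand oil [374.  -39.7  35. ] beaker [ 725.2 -218.3   42. ] box [708.   -2.1  30. ] obj [383.4 135.9  23. ]
```

```bash
cat > plan.py <<'E'
import numpy as np
from station import get_obs
def plan(*wps,vmax=48,wmax=8.4,n=None):
    """wps: (x,y,z,yaw_deg) straight legs; prints rows in tool units"""
    o=get_obs();p=np.array(o["eef_pos"]);R=np.array(o["tool_rot"]);th=np.degrees(np.arctan2(R[1,0],R[0,0]))
    print("t",round(o["time_s"],2),"pos",np.round(p,1),"yaw",round(th,2),"tilt",np.round(R[:2,2],4),"F",np.round(o["contact_force"],1),"grip",round(o["grip_width"],1))
    for w in wps:
        q=np.array(w[:3],float);dth=w[3]-th
        k=n or max(1,int(np.ceil(max(np.linalg.norm(q-p)/vmax,abs(dth)/wmax))))
        for i in range(k):
            c,s=np.cos(np.radians(th)),np.sin(np.radians(th))
            d=(q-p)/(k-i);t=np.array([c*d[0]+s*d[1],s*d[0]-c*d[1],-d[2]])/150
            st=dth/k
            print([float(round(v,3)) for v in t]+[0,0,float(round(-st/180,4))])
            p=p+d;th+=st
E
python3 -c "
from plan import *
plan((570,-243,195,-16.3))"
```

```text
t 0.1 pos [ 244.9 -492.2  195.3] yaw -63.54 tilt [-0.0004  0.001 ] F [ 1.2 -0.4 -0.6] grip 94.0
[-0.058, -0.298, 0.0, 0, 0, -0.0292]
[-0.03, -0.302, 0.0, 0, 0, -0.0292]
[-0.003, -0.303, 0.0, 0, 0, -0.0292]
[0.025, -0.302, 0.0, 0, 0, -0.0292]
[0.053, -0.299, 0.0, 0, 0, -0.0292]
[0.08, -0.293, 0.0, 0, 0, -0.0292]
[0.106, -0.284, 0.0, 0, 0, -0.0292]
[0.132, -0.273, 0.0, 0, 0, -0.0292]
[0.156, -0.26, 0.0, 0, 0, -0.0292]
```

Call:
drive_tool:
  series:
    - [-0.058,-0.298,0,0,0,-0.029]
    - [-0.03,-0.302,0,0,0,-0.029]
    - [-0.003,-0.303,0,0,0,-0.029]
    - [0.025,-0.302,0,0,0,-0.029]
    - [0.053,-0.3,0,0,0,-0.029]
  hand: -1
  force: 10

```text
time_s: 0.6
eef_pos: [427.0, -351.2, 193.5]
tool_rot: [[0.798, -0.603, -0.003], [-0.603, -0.798, 0.003], [-0.004, -0.001, -1.0]]
contact_force: [0.3, -1.4, 0.7]
grip_width: 94.2
```

Call:
drive_tool:
  series:
    - [0.08,-0.293,0,0,0,-0.029]
    - [0.106,-0.284,0,0,0,-0.029]
    - [0.132,-0.273,0,0,0,-0.029]
    - [0.156,-0.26,0,0,0,-0.029]
    - [0,0,0,0,0,0]

```text
time_s: 1.1
eef_pos: [578.1, -229.3, 191.5]
tool_rot: [[0.967, -0.256, -0.005], [-0.256, -0.967, 0.005], [-0.006, -0.003, -1.0]]
contact_force: [-1.3, -0.4, -0.0]
grip_width: 94.1
```

```bash
python3 -c "
from plan import *
plan((570,-243,155,-16.3),(570,-243,97,-16.3))"
```

```text
t 1.1 pos [ 578.1 -229.3  191.5] yaw -14.85 tilt [-0.0049  0.0049] F [-1.3 -0.4 -0. ] grip 94.1
[-0.029, 0.102, 0.243, 0, 0, 0.0081]
[0.0, -0.0, 0.193, 0, 0, -0.0]
[0.0, -0.0, 0.193, 0, 0, -0.0]
```

Call:
drive_tool:
  series:
    - [-0.029,0.102,0.12,0,0,0.008]
    - [0,0,0.12,0,0,0]
    - [0,0,0.18,0,0,0]
    - [0,0,0.18,0,0,0]
    - [0,0,0.03,0,0,0]

```text
time_s: 1.6
eef_pos: [568.6, -242.7, 93.1]
tool_rot: [[0.96, -0.282, -0.006], [-0.282, -0.96, 0.005], [-0.007, -0.003, -1.0]]
contact_force: [0.1, 0.7, 0.6]
grip_width: 93.7
```

Run:
```python
from plan import *
plan((570,-243,97,-16.3))
from station import capture
import cv2
s=capture("side");t=capture("top")
f=lambda a:np.clip((a[:,:,::-1]/255.)**0.6*255,0,255).astype('uint8')
a=cv2.resize(f(s[60:180,270:390]),(560,560),interpolation=cv2.INTER_CUBIC)
cv2.imwrite("pics/s1.png",a)
```

```text
t 1.6 pos [ 568.6 -242.7   93.1] yaw -16.35 tilt [-0.0061  0.0049] F [0.1 0.7 0.6] grip 93.7
[0.01, -0.001, -0.026, 0, 0, -0.0003]
```

View pics/s1.png

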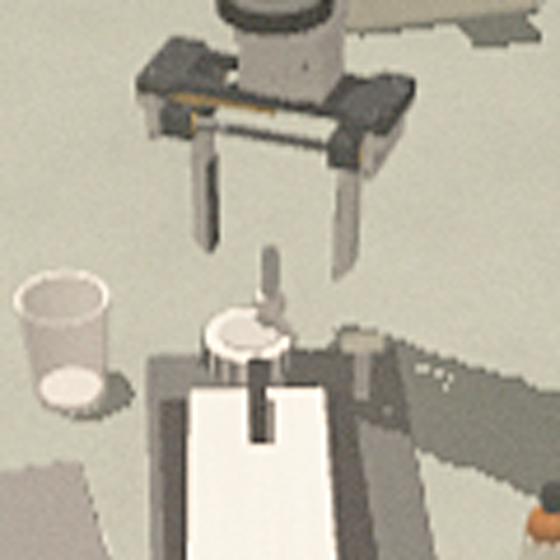

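Run:
```python
from h import *
Z=lambda p:np.round((proj("side",p)-[270,60]+.5)*4.667-.5,0)
print("tipmid",Z((568.6,-242.7,74)),"tips",Z((568.6-50*.96,-242.7+50*.282,74)),Z((568.6+50*.96,-242.7-50*.282,74)),"pegtop",Z((570,-243,110)),"pegbot",Z((570,-243,70)))
U=lambda u,v:(270+(u+.5)/4.667-.5,60+(v+.5)/4.667-.5)
print(onz("side",U(269,250),110),onz("side",U(270,308),70))
```

```text
tipmid [274. 294.] tips [339. 308.] [210. 281.] pegtop [272. 252.] pegbot [272. 299.]
[ 572.09956497 -244.91540215  110.        ] [ 570.3377798  -231.29090665   70.        ]
```

Run:
```python
from plan import *
from h import *
from station import capture
plan((570,-243,97,-16.3))
s=capture("side");t=capture("top")
f=lambda a:np.clip((a[:,:,::-1]/255.)**0.6*255,0,255).astype('uint8')
P=np.array([568.6,-242.7,93.1]);x=np.array([.96,-.282,0])
for im,n in((s,"side"),(t,"top")):
    print(n,[np.round(proj(n,P+x*k+[0,0,dz]),1).tolist() for k in(-50,50) for dz in(-19,78)])
a=cv2.resize(f(s[60:150,280:370]),(560,560),interpolation=cv2.INTER_CUBIC)
b=cv2.resize(f(t[130:250,400:520]),(560,560),interpolation=cv2.INTER_CUBIC)
cv2.imwrite("pics/m2.png",cv2.resize(np.hstack([a,b]),(800,400)))
```

```text
t 1.7 pos [ 569.8 -243.2   95.9] yaw -16.34 tilt [-0.0029  0.0033] F [ 0.  -0.6 -0.2] grip 94.0
[0.001, -0.002, -0.007, 0, 0, -0.0002]
side [[342.2, 125.7], [343.0, 100.1], [314.6, 119.7], [313.9, 94.4]]
top [[455.0, 207.4], [468.8, 206.7], [463.8, 171.3], [478.5, 167.0]]
```

View pics/m2.png

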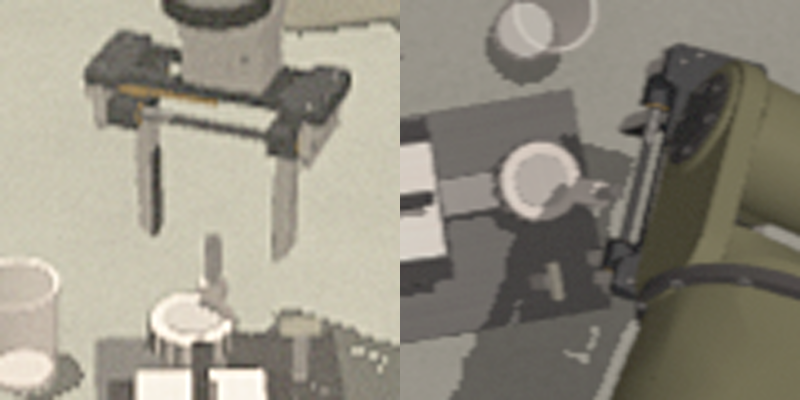

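Run:
```python
from h import *
print(tri((467,168.5),(313.8,112.5)),tri((462,209),(343.7,118)))
from station import get_obs
o=get_obs();print(o["joints"],o["eef_pos"])
```

```text
(array([ 619.48153435, -254.0620044 ,  104.656436  ]), np.float64(2.495008724916026)) (array([ 516.13705387, -238.53120433,   97.99466296]), np.float64(0.8806922003215284))
[-0.46292634  0.54562463  1.40966033  0.00185492  1.18718104 -0.1788365 ] [ 570.75151807 -243.41713337   97.70857441]
```

Call:
drive_tool:
  series:
    - [0,0,0.013,0,0,0]
    - [0,0,0,0,0,0]
    - [0,0,0,0,0,0]
    - [0,0,0,0,0,0]
    - [0,0,0,0,0,0]
  hand: 1
  force: 8

```text
time_s: 2.3
eef_pos: [572.2, -244.2, 99.7]
tool_rot: [[0.96, -0.281, 0.005], [-0.281, -0.96, -0.001], [0.005, -0.001, -1.0]]
contact_force: [0.1, 0.3, 0.1]
grip_width: 57.6
```

Call:
drive_tool:
  series:
    - [0,0,0,0,0,0]
    - [0,0,0,0,0,0]

```text
time_s: 2.5
eef_pos: [572.2, -244.2, 99.8]
tool_rot: [[0.96, -0.281, 0.005], [-0.281, -0.96, -0.001], [0.005, -0.001, -1.0]]
contact_force: [-1.2, 1.0, 0.4]
grip_width: 41.2
```

Call:
drive_tool:
  series:
    - [0,0,0.02,0,0,0]
    - [0,0,0,0,0,0]
    - [0,0,0,0,0,0]
    - [0,0,0,0,0,0]
    - [0,0,0,0,0,0]

```text
time_s: 3.0
eef_pos: [572.2, -244.3, 96.3]
tool_rot: [[0.96, -0.281, 0.005], [-0.281, -0.96, -0.001], [0.005, -0.001, -1.0]]
contact_force: [-0.1, -0.3, 0.2]
grip_width: 11.5
```

Run:
```python
from plan import *
from h import *
from station import capture
plan()
s=capture("side")
f=lambda a:np.clip((a[:,:,::-1]/255.)**0.6*255,0,255).astype('uint8')
cv2.imwrite("pics/s3.png",cv2.resize(f(s[60:150,280:370]),(560,560),interpolation=cv2.INTER_CUBIC))
```

```text
t 3.0 pos [ 572.2 -244.3   96.3] yaw -16.33 tilt [ 0.0053 -0.0008] F [-0.1 -0.3  0.2] grip 11.5
```

View pics/s3.png

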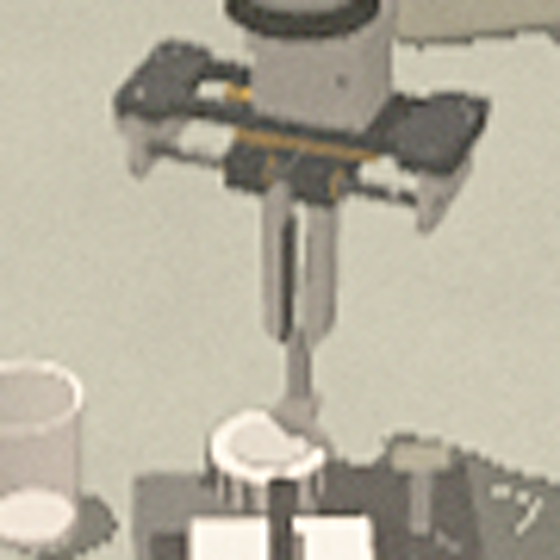

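```bash
cat > arc.py <<'E'
from plan import *
import sys
def arc(step,target=-172.05,c=(583.5,-198.5),rad=47.5,yaw_off=87.6,z=96,k=5):
    p=get_obs()["eef_pos"];a=np.degrees(np.arctan2(p[1]-c[1],p[0]-c[0]))
    if a>0:a-=360
    print("ang",a,"to go",target-a)
    w=[]
    for i in range(k):
        b=max(target,a-step*(i+1));w.append((c[0]+rad*np.cos(np.radians(b)),c[1]+rad*np.sin(np.radians(b)),z,b+yaw_off))
    plan(*w,n=1)
E
python3 -c "
from arc import *
arc(6)"
```

```text
ang -103.85045625328343 to go -68.19954374671659
t 3.05 pos [ 572.2 -244.2   96.3] yaw -16.33 tilt [ 0.0052 -0.0008] F [0.4 0.1 0.5] grip 11.4
[-0.033, 0.002, 0.002, 0, 0, 0.0329]
[-0.033, -0.0, -0.0, 0, 0, 0.0333]
[-0.033, -0.0, -0.0, 0, 0, 0.0333]
[-0.033, -0.0, -0.0, 0, 0, 0.0333]
[-0.033, -0.0, -0.0, 0, 0, 0.0333]
```

Call:
drive_tool:
  series:
    - [-0.033,0,0.002,0,0,0.033]
    - [-0.033,0,0,0,0,0.033]
    - [-0.033,0,0,0,0,0.033]
    - [-0.033,0,0,0,0,0.033]
    - [-0.033,0,0,0,0,0.033]

```text
time_s: 3.55
eef_pos: [551.7, -232.6, 96.3]
tool_rot: [[0.681, -0.732, 0.009], [-0.732, -0.682, -0.002], [0.008, -0.006, -1.0]]
contact_force: [2.4, -0.8, -1.8]
grip_width: 11.0
```

```bash
python3 -c "
from arc import *
arc(6)"
```

```text
ang -132.93216465472122 to go -39.11783534527879
t 3.55 pos [ 551.7 -232.6   96.3] yaw -47.04 tilt [ 0.0095 -0.0021] F [ 2.4 -0.8 -1.8] grip 11.0
[-0.033, 0.006, 0.002, 0, 0, 0.0239]
[-0.033, -0.0, -0.0, 0, 0, 0.0333]
[-0.033, -0.0, -0.0, 0, 0, 0.0333]
[-0.033, -0.0, -0.0, 0, 0, 0.0333]
[-0.033, -0.0, -0.0, 0, 0, 0.0333]
```

Call:
drive_tool:
  series:
    - [-0.033,0.006,0.002,0,0,0.024]
    - [-0.033,0,0,0,0,0.033]
    - [-0.033,0,0,0,0,0.033]
    - [-0.033,0,0,0,0,0.033]
    - [-0.033,0,0,0,0,0.033]

```text
time_s: 4.05
eef_pos: [539.2, -212.1, 96.3]
tool_rot: [[0.236, -0.972, 0.015], [-0.972, -0.236, -0.003], [0.007, -0.013, -1.0]]
contact_force: [3.2, -0.7, -1.3]
grip_width: 11.5
```

```bash
python3 -c "
from arc import *
arc(6,k=3)"
```

```text
ang -162.920152007635 to go -9.129847992365
t 4.05 pos [ 539.2 -212.1   96.3] yaw -76.33 tilt [ 0.0145 -0.0034] F [ 3.2 -0.7 -1.3] grip 11.5
[-0.033, 0.008, 0.002, 0, 0, 0.0277]
[-0.017, 0.0, -0.0, 0, 0, 0.0174]
[0.0, -0.0, -0.0, 0, 0, -0.0]
```

Call:
drive_tool:
  series:
    - [-0.033,0.008,0.002,0,0,0.028]
    - [-0.02,0,0,0,0,0.017]
    - [0,0,0,0,0,0]
    - [0,0,0,0,0,0]

```text
time_s: 4.45
eef_pos: [537.7, -204.2, 96.3]
tool_rot: [[0.09, -0.996, 0.018], [-0.996, -0.09, -0.004], [0.006, -0.018, -1.0]]
contact_force: [0.6, 0.4, -1.8]
grip_width: 10.8
```

```bash
python3 -c "
from arc import *
arc(6,k=3)"
```

```text
ang -172.9149366393996 to go 0.8649366393995876
t 4.45 pos [ 537.7 -204.2   96.3] yaw -84.84 tilt [ 0.0184 -0.0043] F [ 0.6  0.4 -1.8] grip 10.8
[0.005, 0.009, 0.002, 0, 0, -0.0022]
[0.0, -0.0, -0.0, 0, 0, -0.0]
[0.0, -0.0, -0.0, 0, 0, -0.0]
```

Call:
drive_tool:
  series:
    - [0,0,0,0,0,0]
    - [0,0,0,0,0,0]
    - [0,0,0,0,0,0]
    - [0,0,0,0,0,0]
  hand: 0.1

```text
time_s: 4.85
eef_pos: [537.6, -204.5, 96.5]
tool_rot: [[0.093, -0.995, 0.018], [-0.996, -0.093, -0.004], [0.006, -0.018, -1.0]]
contact_force: [1.0, -0.8, -1.2]
grip_width: 39.9
```

Call:
drive_tool:
  series:
    - [0,0,-0.25,0,0,0]
    - [0,0,-0.3,0,0,0]
    - [0,0,-0.1,0,0,0]
    - [0,0,0,0,0,0]

```text
time_s: 5.25
eef_pos: [535.1, -204.0, 196.5]
tool_rot: [[0.094, -0.995, 0.015], [-0.996, -0.094, -0.003], [0.004, -0.015, -1.0]]
contact_force: [-0.3, -0.1, 0.1]
grip_width: 42.3
```

Run:
```python
from plan import *
from h import *
from station import capture
plan((569,-50,185,5.3))
R=np.array(get_obs()["tool_rot"]);z=R[:,2];print("tilt fix tool frame (units)",R.T@np.cross(z,[0,0,-1])/np.pi)
s=capture("side");t=capture("top")
f=lambda a:np.clip((a[:,:,::-1]/255.)**0.6*255,0,255).astype('uint8')
a=cv2.resize(f(s[90:170,290:370]),(400,400),interpolation=cv2.INTER_CUBIC)
b=cv2.resize(f(t[160:240,390:470]),(400,400),interpolation=cv2.INTER_CUBIC)
cv2.imwrite("pics/m4.png",np.hstack([a,b]))
```

```text
t 5.25 pos [ 535.1 -204.   196.5] yaw -84.62 tilt [ 0.0154 -0.0031] F [-0.3 -0.1  0.1] grip 42.3
[-0.091, -0.029, 0.007, 0, 0, -0.0454]
[-0.086, -0.042, 0.007, 0, 0, -0.0454]
[-0.079, -0.054, 0.007, 0, 0, -0.0454]
[-0.071, -0.064, 0.007, 0, 0, -0.0454]
[-0.061, -0.074, 0.007, 0, 0, -0.0454]
[-0.05, -0.082, 0.007, 0, 0, -0.0454]
[-0.038, -0.088, 0.007, 0, 0, -0.0454]
[-0.025, -0.092, 0.007, 0, 0, -0.0454]
[-0.011, -0.095, 0.007, 0, 0, -0.0454]
[0.002, -0.096, 0.007, 0, 0, -0.0454]
[0.016, -0.094, 0.007, 0, 0, -0.0454]
tilt fix tool frame (units) [-0.00479689 -0.00142982  0.        ]
```

View pics/m4.png

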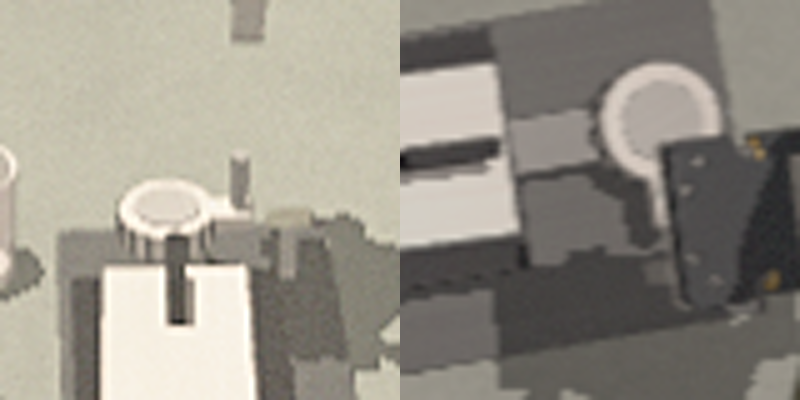

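Run:
```python
from h import *
U=lambda u,v:(290+(u+.5)/5-.5,90+(v+.5)/5-.5)
c=onz("side",U(167,202),70);p=onz("side",U(240,155),110);m=onz("side",U(290,217),64)
print(c,p,m)
for q in(p,m):d=q-c;print(np.hypot(*d[:2]),np.degrees(np.arctan2(d[1],d[0])))
```

```text
[ 583.23639082 -204.92017673   70.        ] [ 535.15060954 -204.0033162   110.        ] [ 500.86633346 -202.36537406   64.        ]
48.094521454120574 178.90766308838747
82.4096679157751 178.22347461366442
```

Call:
drive_tool:
  series:
    - [-0.09,-0.03,0,-0.005,-0.001,-0.045]
    - [-0.086,-0.042,0,0,0,-0.045]
    - [-0.079,-0.054,0,0,0,-0.045]
    - [-0.071,-0.064,0,0,0,-0.045]
    - [-0.061,-0.074,0,0,0,-0.045]
  hand: -0.3

```text
time_s: 5.85
eef_pos: [547.2, -132.1, 185.0]
tool_rot: [[0.733, -0.68, -0.016], [-0.68, -0.733, 0.003], [-0.013, 0.009, -1.0]]
contact_force: [0.0, -0.4, 0.4]
grip_width: 60.8
```

Call:
drive_tool:
  series:
    - [-0.05,-0.082,0,0,0,-0.045]
    - [-0.038,-0.088,0,0,0,-0.045]
    - [-0.025,-0.08,0,0,0,-0.045]
    - [-0.011,-0.07,0,0,0,-0.045]
    - [0,-0.03,0,0,0,-0.045]

```text
time_s: 6.35
eef_pos: [554.5, -72.4, 175.3]
tool_rot: [[1.0, -0.01, -0.029], [-0.009, -1.0, 0.006], [-0.029, -0.006, -1.0]]
contact_force: [0.3, -0.3, 0.2]
grip_width: 60.9
```

Run:
```python
from plan import *
plan((566.5,-73,190,5.3))
R=np.array(get_obs()["tool_rot"]);z=R[:,2];print("tilt fix",R.T@np.cross(z,[0,0,-1])/np.pi)
```

```text
t 6.35 pos [554.5 -72.4 175.3] yaw -0.54 tilt [-0.0291  0.0059] F [ 0.3 -0.3  0.2] grip 60.9
[0.08, 0.003, -0.098, 0, 0, -0.0325]
tilt fix [-0.0017991   0.00929392  0.        ]
```

Call:
drive_tool:
  series:
    - [0.08,0.003,-0.05,-0.002,0.009,-0.032]
    - [0,0,0,0,0,0]
    - [0,0,0,0,0,0]

```text
time_s: 6.65
eef_pos: [565.2, -71.8, 177.3]
tool_rot: [[0.995, 0.097, -0.008], [0.097, -0.995, 0.002], [-0.008, -0.003, -1.0]]
contact_force: [-0.4, 0.6, -0.3]
grip_width: 61.0
```

```bash
cat > st.py <<'E'
from plan import *
def tf():
    R=np.array(get_obs()["tool_rot"]);z=R[:,2];print("tilt fix",np.round(R.T@np.cross(z,[0,0,-1])/np.pi,4))
E
python3 - <<'E'
from st import *
plan((566.5,-73,150,5.3));tf()
E
```

```text
t 6.65 pos [565.2 -71.8 177.3] yaw 5.57 tilt [-0.0081  0.0023] F [-0.4  0.6 -0.3] grip 61.0
[0.008, 0.009, 0.182, 0, 0, 0.0015]
tilt fix [-0.001   0.0025  0.    ]
```

Call:
drive_tool:
  series:
    - [0.008,0.009,0.16,-0.001,0.0025,0.0015]
    - [0,0,0.16,0,0,0]
    - [0,0,0.1,0,0,0]
    - [0,0,0,0,0,0]
    - [0,0,0,0,0,0]

```text
time_s: 7.15
eef_pos: [563.4, -73.5, 108.8]
tool_rot: [[0.997, 0.077, -0.007], [0.077, -0.997, 0.001], [-0.007, -0.002, -1.0]]
contact_force: [0.3, -0.7, 0.9]
grip_width: 61.0
```

Run:
```python
from st import *
plan((566.5,-73,110,5.3));tf()
from h import *
from station import capture
s=capture("side");t=capture("top")
f=lambda a:np.clip((a[:,:,::-1]/255.)**0.6*255,0,255).astype('uint8')
a=cv2.resize(f(s[90:170,290:370]),(400,400),interpolation=cv2.INTER_CUBIC)
b=cv2.resize(f(t[150:230,350:430]),(400,400),interpolation=cv2.INTER_CUBIC)
cv2.imwrite("pics/m5.png",np.hstack([a,b]))
```

```text
t 7.15 pos [563.4 -73.5 108.8] yaw 4.44 tilt [-0.0069  0.0011] F [ 0.3 -0.7  0.9] grip 61.0
[0.021, -0.002, -0.008, 0, 0, -0.0048]
tilt fix [-0.0005  0.0022  0.    ]
```

View pics/m5.png

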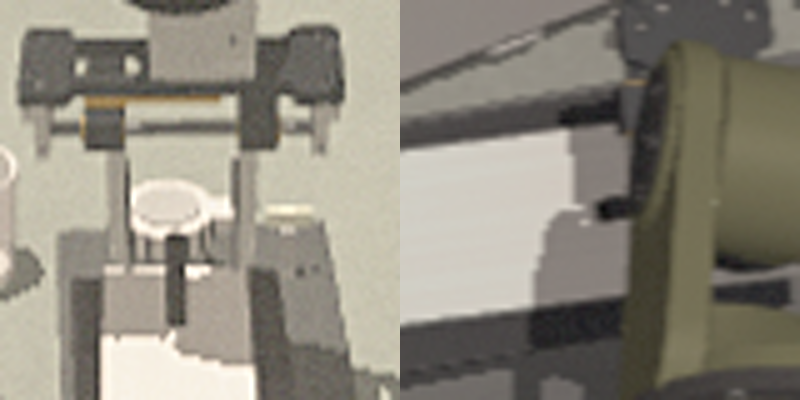

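Call:
drive_tool:
  series:
    - [0.02,0,0.005,-0.0005,0.002,-0.005]
    - [0,0,0.012,0,0,0]
    - [0,0,0,0,0,0]

```text
time_s: 7.55
eef_pos: [567.7, -73.5, 108.4]
tool_rot: [[0.996, 0.094, 0.004], [0.094, -0.996, -0.001], [0.004, 0.001, -1.0]]
contact_force: [0.1, 0.5, -0.3]
grip_width: 61.0
```

Run:
```python
from st import *
plan((566.5,-73,108,5.3));tf()
from h import *
print([np.round((proj("side",(563.4+k,-73.5,z))-[290,90]+.5)*5).tolist() for k in(-37,37) for z in(90,115)])
```

```text
t 7.55 pos [567.7 -73.5 108.4] yaw 5.42 tilt [ 0.0039 -0.0008] F [ 0.1  0.5 -0.3] grip 61.0
[-0.008, -0.004, 0.003, 0, 0, 0.0006]
tilt fix [ 0.0004 -0.0012  0.    ]
[[242.0, 305.0], [243.0, 272.0], [121.0, 300.0], [120.0, 267.0]]
```

Call:
drive_tool:
  series:
    - [-0.005,0,0.02,0,-0.001,0]
    - [0,0,0.01,0,0,0]
    - [0,0,0,0,0,0]

```text
time_s: 7.85
eef_pos: [567.1, -73.5, 103.9]
tool_rot: [[0.996, 0.094, 0.001], [0.094, -0.996, -0.001], [0.001, 0.001, -1.0]]
contact_force: [-0.0, 0.5, -0.0]
grip_width: 60.9
```

Call:
drive_tool:
  series:
    - [0,0,0.02,0,0,0]
    - [0,0,0.01,0,0,0]
    - [0,0,0,0,0,0]

```text
time_s: 8.15
eef_pos: [567.0, -73.5, 98.9]
tool_rot: [[0.996, 0.094, 0.001], [0.094, -0.996, -0.001], [0.001, 0.001, -1.0]]
contact_force: [-0.2, -0.8, 0.2]
grip_width: 61.0
```

Call:
drive_tool:
  series:
    - [0,0,0.02,0,0,0]
    - [0,0,0.01,0,0,0]
    - [0,0,0,0,0,0]

```text
time_s: 8.45
eef_pos: [567.0, -73.5, 93.9]
tool_rot: [[0.996, 0.094, 0.001], [0.094, -0.996, -0.001], [0.001, 0.001, -1.0]]
contact_force: [-0.4, -0.5, 0.4]
grip_width: 61.4
```

Call:
drive_tool:
  series:
    - [0,0,0.02,0,0,0]
    - [0,0,0.01,0,0,0]
    - [0,0,0,0,0,0]

```text
time_s: 8.75
eef_pos: [567.0, -73.5, 89.0]
tool_rot: [[0.996, 0.094, 0.001], [0.094, -0.996, -0.001], [0.001, 0.001, -1.0]]
contact_force: [-0.1, -0.0, 0.2]
grip_width: 61.0
```

Run:
```python
from st import *
plan((567,-73.5,86,5.3));tf()
from h import *
from station import capture
s=capture("side")
p=get_obs()["eef_pos"]
print([np.round((proj("side",(p[0]+k,p[1],z))-[300,90]+.5)*7).tolist() for k in(-37,37) for z in(90,100)])
f=lambda a:np.clip((a[:,:,::-1]/255.)**0.5*255,0,255).astype('uint8')
cv2.imwrite("pics/s6.png",cv2.resize(f(s[90:170,300:380]),(560,560),interpolation=cv2.INTER_CUBIC))
```

```text
t 8.75 pos [567.  -73.5  89. ] yaw 5.4 tilt [ 0.0008 -0.0011] F [-0.1 -0.   0.2] grip 61.0
[-0.0, -0.0, 0.02, 0, 0, 0.0006]
tilt fix [ 0.0004 -0.0002  0.    ]
[[260.0, 427.0], [261.0, 409.0], [91.0, 419.0], [91.0, 401.0]]
```

View pics/s6.png

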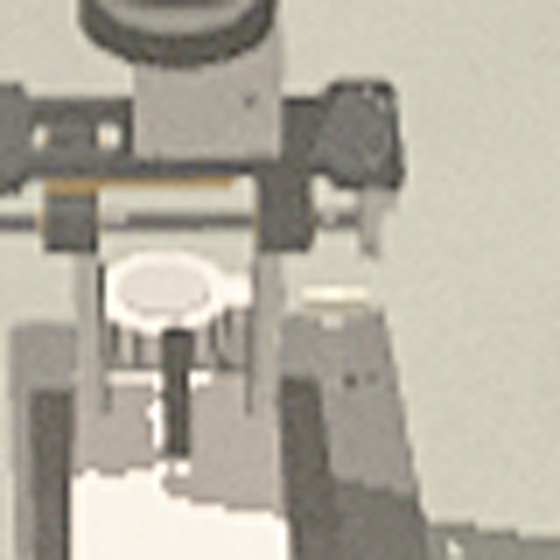

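Call:
drive_tool:
  series:
    - [0,0,0.015,0,0,0]
    - [0,0,0,0,0,0]
    - [0,0,0,0,0,0]
    - [0,0,0,0,0,0]
    - [0,0,0,0,0,0]
  hand: 1
  force: 25

```text
time_s: 9.3
eef_pos: [567.1, -73.5, 86.8]
tool_rot: [[0.996, 0.094, 0.001], [0.094, -0.996, -0.001], [0.001, 0.001, -1.0]]
contact_force: [-0.8, -0.6, 0.2]
grip_width: 24.6
```

Call:
drive_tool:
  series:
    - [0,0,0,0,0,0]
    - [0,0,0,0,0,0]
    - [0,0,0,0,0,0]
    - [0,0,0,0,0,0]

```text
time_s: 9.7
eef_pos: [567.2, -73.6, 86.9]
tool_rot: [[0.996, 0.094, 0.001], [0.094, -0.996, -0.001], [0.001, 0.001, -1.0]]
contact_force: [0.8, -0.1, 1.0]
grip_width: 11.9
```

Run:
```python
from st import *
plan();tf()
from h import *
from station import capture
# plate outline, white mask
for n in("top","side"):
    im=capture(n);cv2.imwrite(f"pics/{n}7.png",im[:,:,::-1])
    g=cv2.cvtColor(im,cv2.COLOR_RGB2GRAY);print(n,g[200,345:400:10] if n=="top" else g[160:200:8,325])
```

```text
t 9.7 pos [567.2 -73.6  86.9] yaw 5.41 tilt [ 0.0013 -0.0013] F [ 0.8 -0.1  1. ] grip 11.9
tilt fix [ 0.0005 -0.0004  0.    ]
top [180 178 176 178  83  24]
side [109 233 236 240 204]
```

```bash
python3 -c "
from st import *
plan((547.8,46,86.7,7.9),vmax=15)"
```

```text
t 9.8 pos [567.2 -73.6  86.9] yaw 5.41 tilt [ 0.0013 -0.0013] F [ 0.6 -0.2  0.4] grip 12.0
[-0.006, -0.09, 0.0, 0, 0, -0.0015]
[-0.006, -0.09, 0.0, 0, 0, -0.0015]
[-0.005, -0.09, 0.0, 0, 0, -0.0015]
[-0.005, -0.09, 0.0, 0, 0, -0.0015]
[-0.004, -0.09, 0.0, 0, 0, -0.0015]
[-0.004, -0.09, 0.0, 0, 0, -0.0015]
[-0.003, -0.09, 0.0, 0, 0, -0.0015]
[-0.003, -0.09, 0.0, 0, 0, -0.0015]
[-0.002, -0.09, 0.0, 0, 0, -0.0015]
```

Call:
drive_tool:
  series:
    - [-0.006,-0.05,0,0,0,-0.0015]
    - [-0.006,-0.08,0,0,0,-0.0015]
    - [-0.005,-0.09,0,0,0,-0.0015]
  force: 40

```text
time_s: 10.1
eef_pos: [561.1, -40.6, 86.9]
tool_rot: [[0.994, 0.107, 0.002], [0.107, -0.994, -0.002], [0.001, 0.003, -1.0]]
contact_force: [1.1, -2.6, 0.2]
grip_width: 11.8
```

```bash
python3 -c "
from st import *
plan((547.8,46,86.7,7.9),vmax=15);tf()"
```

```text
t 10.1 pos [561.1 -40.6  86.9] yaw 6.15 tilt [ 0.0017 -0.0024] F [ 1.1 -2.6  0.2] grip 11.8
[-0.004, -0.097, 0.0, 0, 0, -0.0016]
[-0.004, -0.097, 0.0, 0, 0, -0.0016]
[-0.003, -0.097, 0.0, 0, 0, -0.0016]
[-0.003, -0.097, 0.0, 0, 0, -0.0016]
[-0.002, -0.097, 0.0, 0, 0, -0.0016]
[-0.002, -0.097, 0.0, 0, 0, -0.0016]
tilt fix [ 0.0008 -0.0005  0.    ]
```

Friction about 2.6 N, height constant. Continue.

Call:
drive_tool:
  series:
    - [-0.004,-0.09,0,0.0005,0,-0.0016]
    - [-0.004,-0.09,0,0,0,-0.0016]
    - [-0.003,-0.09,0,0,0,-0.0016]
    - [-0.003,-0.08,0,0,0,-0.0016]
    - [0,0,0,0,0,0]

```text
time_s: 10.6
eef_pos: [551.4, 19.2, 86.9]
tool_rot: [[0.991, 0.133, 0.001], [0.133, -0.991, -0.0], [0.001, 0.001, -1.0]]
contact_force: [-0.5, 1.5, -1.7]
grip_width: 12.2
```

```bash
python3 -c "
from st import *
plan((547.8,50,86.7,7.9),vmax=15);tf()"
```

```text
t 10.6 pos [551.4  19.2  86.9] yaw 7.63 tilt [ 0.0011 -0.0004] F [-0.5  1.5 -1.7] grip 12.2
[0.001, -0.069, 0.001, 0, 0, -0.0005]
[0.001, -0.069, 0.001, 0, 0, -0.0005]
[0.001, -0.069, 0.001, 0, 0, -0.0005]
tilt fix [ 0.0002 -0.0003  0.    ]
```

Call:
drive_tool:
  series:
    - [0.001,-0.07,0,0,0,-0.0005]
    - [0.001,-0.06,0,0,0,-0.0005]
    - [0.001,-0.03,0,0,0,-0.0005]
    - [0,0,0,0,0,0]
    - [0,0,0,0,0,0]

```text
time_s: 11.1
eef_pos: [548.5, 44.8, 87.0]
tool_rot: [[0.99, 0.138, 0.001], [0.138, -0.99, -0.001], [0.001, 0.001, -1.0]]
contact_force: [-0.5, -2.7, 1.0]
grip_width: 11.9
```

Run:
```python
from st import *
plan((547.8,56,86.7,7.9));tf()
from h import *
from station import capture
f=lambda a:np.clip((a[:,:,::-1]/255.)**0.6*255,0,255).astype('uint8')
t=capture("top");s=capture("side")
cv2.imwrite("pics/t8.png",t[:,:,::-1]);cv2.imwrite("pics/s8.png",s[:,:,::-1])
a=cv2.resize(f(t[160:240,250:330]),(400,400),interpolation=cv2.INTER_CUBIC)
b=cv2.resize(f(s[170:250,280:360]),(400,400),interpolation=cv2.INTER_CUBIC)
cv2.imwrite("pics/m8.png",np.hstack([a,b]))
```

```text
t 11.1 pos [548.5  44.8  87. ] yaw 7.92 tilt [ 0.0014 -0.0009] F [-0.5 -2.7  1. ] grip 11.9
[0.006, -0.075, 0.002, 0, 0, 0.0001]
tilt fix [ 0.0003 -0.0004  0.    ]
```

View pics/m8.png

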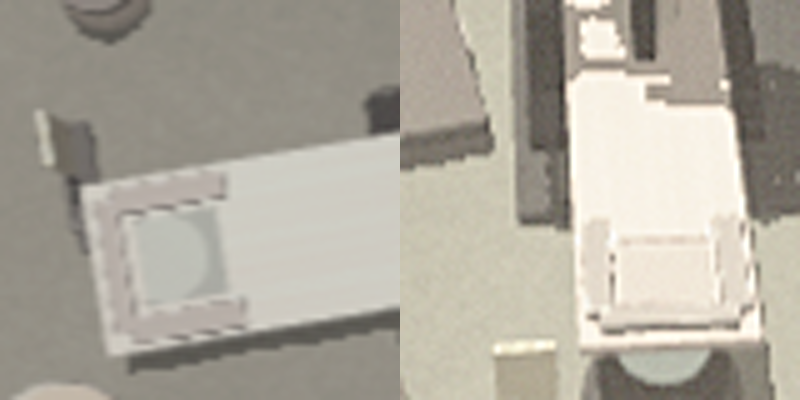

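Run:
```python
from h import *
np.set_printoptions(precision=1,suppress=True)
T=lambda u,v:(250+(u+.5)/5-.5,160+(v+.5)/5-.5)
S=lambda u,v:(280+(u+.5)/5-.5,170+(v+.5)/5-.5)
psi=.138;yh=np.array([-np.sin(psi),np.cos(psi)]);xh=np.array([yh[1],-yh[0]])
F=[onz("top",T(*p),88)[:2] for p in((82,187),(108,355))];pin=onz("top",T(44,138),105)[:2]
fs=[onz("side",S(*p),80)[:2] for p in((182,350),(364,348))];ps=onz("side",S(125,346),105)[:2]
lampT=onz("top",(282.7,211.7),44)[:2]
for n,f,p in(("top",F,pin),("side",fs,ps)):
    m=(f[0]+f[1])/2;e=f[0]-f[1];print(n,m,np.linalg.norm(e),"yaw",np.arctan2(e[1],e[0]),"pin",p,"togo",(p-m)@yh,"lat pin-front(70)",(p-m)@xh,"lat vs lamp",(m-[523,234.3])@xh)
```

```text
top [518.  266.8] 88.99198384106438 yaw 0.13073010236530513 pin [587.2 289.4] togo 12.830088833941712 lat pin-front(70) 71.64232736452725 lat vs lamp -0.4968864507969375
side [515.6 264.1] 89.49854087345658 yaw 0.09237012473285072 pin [585.  287.8] togo 13.905888583041563 lat pin-front(70) 71.994434665174 lat vs lamp -3.2097811374826897
```

Call:
drive_tool:
  series:
    - [0.003,-0.045,0,0,0,0]
    - [0.003,-0.033,0,0,0,0]
    - [0,0,0,0,0,0]
    - [0,0,0,0,0,0]
    - [0,0,0,0,0,0]

```text
time_s: 11.7
eef_pos: [547.9, 56.7, 87.0]
tool_rot: [[0.991, 0.137, 0.001], [0.137, -0.991, -0.001], [0.001, 0.001, -1.0]]
contact_force: [0.5, -1.6, 0.9]
grip_width: 11.7
```

```bash
cat > meas.py <<'E'
from st import *
from h import *
from station import capture
np.set_printoptions(precision=2,suppress=True)
psi=.138;yh=np.array([-np.sin(psi),np.cos(psi)]);xh=np.array([yh[1],-yh[0]]);L=np.array([523.,234.3])
def prof(n,z,xs,ys):
    """mean grey over lateral offsets xs for each stand-y ys (lamp frame), on plane z; averaged over 8 pictures"""
    g=np.mean([cv2.cvtColor(capture(n),cv2.COLOR_RGB2GRAY).astype(float) for _ in range(3)],0).astype(np.float32)
    out=[]
    for y in ys:
        uv=np.array([proj(n,np.r_[L+x*xh+y*yh,z]) for x in xs],np.float32)
        out.append(cv2.remap(g,uv[:,0],uv[:,1],cv2.INTER_LINEAR).mean())
    return np.array(out)
if __name__=="__main__":
    plan();ys=np.arange(15,75,1.)
    for n in("top","side"):
        a=prof(n,88,np.arange(-38,39,2),ys);b=prof(n,105,np.arange(60,81,2),ys)
        lx=prof(n,88,np.arange(-60,61,1.)[:1],[0]) 
        print(n,"plate",np.c_[ys,a][20:50].round().astype(int).tolist());print("pin",np.c_[ys,b][15:50].round().astype(int).tolist())
E
python3 meas.py
```

```text
t 11.7 pos [547.9  56.7  87. ] yaw 7.86 tilt [ 0. -0.] F [ 0.5 -1.6  0.9] grip 11.7
top plate [[35, 139], [36, 139], [37, 139], [38, 141], [39, 145], [40, 152], [41, 157], [42, 161], [43, 160], [44, 153], [45, 142], [46, 128], [47, 114], [48, 105], [49, 100], [50, 99], [51, 98], [52, 98], [53, 99], [54, 99], [55, 98], [56, 98], [57, 98], [58, 98], [59, 98], [60, 98], [61, 98], [62, 98], [63, 98], [64, 98]]
pin [[30, 69], [31, 68], [32, 67], [33, 66], [34, 64], [35, 63], [36, 62], [37, 61], [38, 60], [39, 60], [40, 63], [41, 72], [42, 90], [43, 112], [44, 130], [45, 143], [46, 147], [47, 140], [48, 128], [49, 113], [50, 103], [51, 98], [52, 97], [53, 96], [54, 96], [55, 97], [56, 97], [57, 97], [58, 96], [59, 96], [60, 97], [61, 97], [62, 97], [63, 96], [64, 96]]
side plate [[35, 122], [36, 130], [37, 153], [38, 184], [39, 211], [40, 231], [41, 238], [42, 236], [43, 228], [44, 210], [45, 185], [46, 160], [47, 137], [48, 121], [49, 113], [50, 109], [51, 104], [52, 98], [53, 93], [54, 89], [55, 82], [56, 76], [57, 71], [58, 65], [59, 61], [60, 58], [61, 58], [62, 58], [63, 59], [64, 59]]
pin [[30, 171], [31, 172], [32, 172], [33, 172], [34, 172], [35, 172], [36, 171], [37, 169], [38, 166], [39, 166], [40, 180], [41, 198], [42, 215], [43, 225], [44, 231], [45, 233], [46, 218], [47, 197], [48, 175], [49, 154], [50, 136], [51, 122], [52, 123], [53, 125], [54, 127], [55, 128], [56, 129], [57, 130], [58, 130], [59, 130], [60, 130], [61, 129], [62, 129], [63, 129], [64, 129]]
```

Call:
drive_tool:
  series:
    - [0,0,0.007,0,0,0]
    - [0,0,0.007,0,0,0]
    - [0,0,0.007,0,0,0]

```text
time_s: 12.9
eef_pos: [548.0, 56.6, 86.9]
tool_rot: [[0.991, 0.137, 0.002], [0.137, -0.991, -0.001], [0.002, 0.001, -1.0]]
contact_force: [-5.3, -2.3, 12.3]
grip_width: 11.7
```

Run:
```python
from meas import *
plan();tf()
# level check: rib/plate in pictures + collar untouched
t=capture("top");s=capture("side")
f=lambda a:np.clip((a[:,:,::-1]/255.)**0.6*255,0,255).astype('uint8')
plan()
for n,im in(("top",t),("side",s)):
    cv2.imwrite(f"pics/end_{n}.png",f(im))
a=cv2.resize(f(s[90:270,250:410]),(400,450),interpolation=cv2.INTER_CUBIC);b=cv2.resize(f(t[110:290,250:410]),(400,450),interpolation=cv2.INTER_CUBIC)
cv2.imwrite("pics/m9.png",np.hstack([a,b]))
```

```text
t 12.9 pos [548.   56.6  86.9] yaw 7.85 tilt [ 0. -0.] F [-5.3 -2.3 12.3] grip 11.7
tilt fix [ 0. -0.  0.]
t 13.0 pos [548.   56.6  86.9] yaw 7.85 tilt [ 0. -0.] F [-5.7 -2.3 13.1] grip 11.6
```

View pics/m9.png

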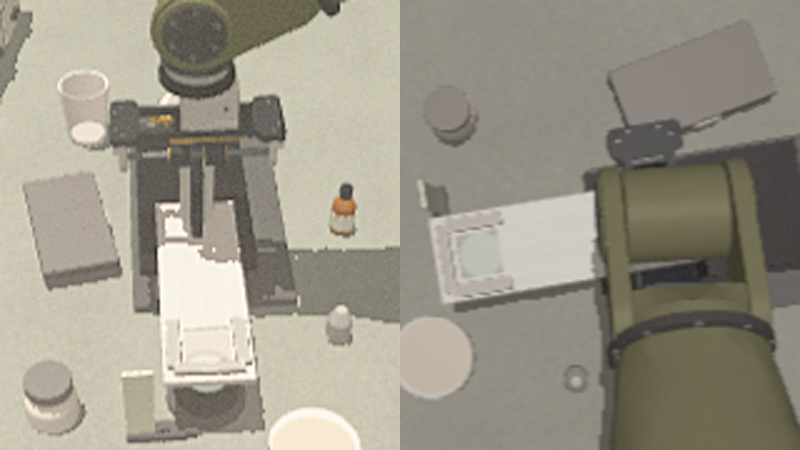

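```bash
python3 -c "
from station import env
print(env.hand_in())"
```

```text
the job is handed in; nothing more can be done
None
```

I turned the clamp collar to its lock mark, then slid the plate out along the shelf by its rib until its front end was level with the index pin. I handed the job in at about 13 s of the 51 allowed, still holding the tail. The hand-in reported no verdict.

**Last checks**
- **Collar:** after I let go, the side view showed the peg and the mark within about 0.01 rad of each other. The absolute estimate was off by about 0.015 rad, and I put the uncertainty at roughly ±0.08 rad. The arm hid the collar in the last pictures, so I did not recheck it after the slide.
- **Plate front:** the top view put it about 0.2 mm past the pin and the side view about 1.2 mm past, against a limit of 6 mm.
- **Lamp centre line:** before the last 12 mm of the slide, the two views put the front 0.5 and 3 mm off the centre line. The limit is 12 mm.
- **Square and level:** by its yaw reading the gripper is square to the shelf within about 0.001 rad, with no measurable tilt. The plate's tilt was not measured directly; the gripper's height changed by no more than 0.1 mm during the slide.
- **Hold:** grip opening is 11.7 mm on the 12 mm rib with a 40 N grip command. The fingers press down with about 13 N, so the plate stays on the shelf.
- **Bystanders:** those in the final view look undisturbed. I did not measure them, and the screwdriver was outside the frame.

**Disagreements**
- **Finger height:** the pictures showed the fingertips about 25 mm higher than the TCP reading implied. I lowered onto the rib in small steps, watching the force and the picture, and met no unexpected contact.
- **Plate yaw:** shortly before the final position the side view read the plate's yaw as 0.092 rad, against 0.131 from the top view and 0.138 from the arm. I put this down to coarse pixel picking; even if it were right, the plate would be within the 0.09 rad limit.

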